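Set a sanding roller against the stop of the V-groove jig

TASK

Take the orange sanding roller from the wooden rack and lay it in the open part of the jig's V-groove, steel nose towards the red stop tip and clear of the sprung keeper, and let go of it. Then push it gently from behind along the groove, past the keeper's resistance, until its nose has met the stop's red sprung tip and pressed it back solid; keep it lightly pressed there for half a second without ramming, and leave it in the groove touching the tip. Leave the grey roller and everything else on the bench where it is.

Things in the scene. Friction and masses are not known exactly. Their poses are not given: they have to be found in the camera images.
- orange_roller: The roller to set: orange cylinder 28 mm in diameter, 130 mm long, steel nose 12 mm in diameter, 25 mm long at one end; 0.2 to 0.42 kg. Origin on its axis at the middle of the orange part; its x axis runs along it towards the nose (it may roll about it). Rear end 65 mm behind the origin, nose tip 90 mm ahead. Axis level, 50 mm above the table in the rack, 55 mm when seated in the jig's groove.
- orange_roller_tip (a point): Tip of the orange roller's steel nose, on its axis. The roller's nose end goes first, towards the stop.
- grey_roller: A second roller, same shape and size but grey, in the rack's other place; leave it there. Origin and axes as for the orange one.
- rack: Fixed light wood rack, base 150 x 175 x 10 mm, origin at the centre of its underside on the table. Two places, 45 mm either side of the origin along its y; in each a roller lies along the rack's x, nose to +x, on two 12 mm thick notched posts at x = -50 and +50 mm, so that the middle 80 mm of the roller is free to grip from above.
- jig: Fixed setting jig, dark steel base 290 x 90 x 12 mm, origin on its underside on the table, 140 mm from its rear end. Its aluminium 90 degree V-groove runs along its x from x = -130 to +85 mm at y = 0. The groove's upper edges are 47 mm above the table, 8 mm below a seated roller's axis, and the V-block is 40 mm wide: fingertips may reach at most 6 mm below the axis there.
- keeper_low (a point): Underside of the sprung black keeper roller (radius 9 mm) under the blue bridge (86 wide, 18 long, 103 mm high) at the jig's x = 60 mm, 67 mm above the table. The nose passes freely; the orange body lifts it 2 mm, from nose tip x = 79 mm, which takes 5 to 9 N, then drags with 4 to 8 N to the stop. Lay the nose tip before jig x = 50 mm.
- stop: Blue stop bracket fixed to the jig at its far end, 36 mm wide, top 74 mm above the table; origin at the foot of its groove side, at the jig's x = 132 mm, axes as the jig's. It carries the stop screw with a red round tip 22 mm across, on the groove's axis (55 mm above the table); force on the stop means on bracket, screw or tip.
- stop_hole (a point): Where the stop screw leaves the bracket, on the groove's axis, at the jig's x = 132 mm. The red tip's face stands 17 to 35 mm before it (jig x = 115 down to 97 mm), set differently each time and not measured. The tip gives 3 mm on a soft spring (0.5 to 1.6 N), then is solid: a light press there is 3 to 10 N beyond the drag; 18 N on the stop is ramming.
- shoe_last: Bystander, to be left alone: yellow plastic shoe last, about 225 x 80 mm, 85 mm high. Origin at the centre of its underside.
- calculator: Bystander, to be left alone: black desk calculator, 150 x 90 x 17 mm. Origin at the centre of its underside.
- glue_pot: Bystander, to be left alone: jar with a red cap, 72 mm across, 95 mm high. Origin at the centre of its underside.
- sanding_sleeve: Bystander, to be left alone: cardboard-brown tube, 68 mm across, 60 mm high, standing. Origin at the centre of its underside.
- cork_block: Bystander, to be left alone: cork sanding block, 70 x 110 x 35 mm. Origin at the centre of its underside.
- wrench: Bystander, to be left alone: steel wrench, 170 mm long. Origin at the centre of its underside.
- glue_brush: Bystander, to be left alone: glue brush lying flat. Origin at the centre of its underside.
Not all that is in view belongs to the job. Of the things like the orange_roller, leave any that is pink or purple; of the rest the larger one is meant.

How it is judged (in metres and radians):
On the way, in this order (a step that is already met when the one before it is completed fails the run):
1. the orange roller lies in the V-groove, nose to the stop, its tip not past the bridge (jig x under 65 mm), let go and at rest (y of orange_roller in the frame of jig between -0.002 and 0.002 m and z of orange_roller in the frame of jig between 0.0525 and 0.0575 m and angle between the x axis of orange_roller and the x axis of jig, either way round below 0.04 rad and linear speed of orange_roller below 0.01 m/s and contact force between the fingers and orange_roller below 0.1 N and x of orange_roller_tip in the frame of jig between -0.04 and 0.065 m), for 0.2 s.
2. the nose is pressed lightly against the stop, its tip solid: more than 2.5 N for 0.3 s (y of orange_roller in the frame of jig between -0.002 and 0.002 m and z of orange_roller in the frame of jig between 0.0525 and 0.0575 m and angle between the x axis of orange_roller and the x axis of jig, either way round below 0.04 rad and contact force between orange_roller and stop above 2.5 N), for 0.3 s.
At the end, for the whole second after the job is handed in: The orange roller lies in the jig's V-groove, released and at rest, nose to the stop, still touching the sprung tip of the stop (over 0.1 N); its axis within 2 mm sideways and 2.5 mm in height of the groove's axis and within 0.04 rad of its direction (y of orange_roller in the frame of jig between -0.002 and 0.002 m and z of orange_roller in the frame of jig between 0.0525 and 0.0575 m and angle between the x axis of orange_roller and the x axis of jig, either way round below 0.04 rad and linear speed of orange_roller below 0.01 m/s and contact force between the fingers and orange_roller below 0.1 N and x of orange_roller_tip in the frame of jig above 0.09 m and contact force between orange_roller and stop above 0.1 N and angular speed of orange_roller below 0.2 rad/s).
It fails at once if the roller is rammed against the stop (18 N or more) (contact force between orange_roller and stop above 18 N).
It fails at once if the grey roller is moved by more than 10 mm (distance of grey_roller from where it was at the start of the episode above 0.01 m).
It fails at once if something else on the bench is moved by more than 20 mm (distance of any of shoe_last, calculator, glue_pot, sanding_sleeve, cork_block, wrench, glue_brush from where it was at the start of the episode above 0.02 m).
It also fails if it takes over 59 s, if anything falls off the work surface, if the arm or the gripper's body presses on something with over 40 N, if the wrist force passes 120 N, or if a joint passes its speed limit or range.

ROBOT

A 7-joint arm with a two-finger parallel gripper is mounted at the origin on the work surface. World frame = base frame: x ahead of the robot, y to its left, z up, the work surface at z = 0. Lengths are in mm, angles in rad, forces in N, time in s.
With the tool pointing down it reaches from about 350 to 900 mm from the base axis. Payload 19.9 kg.
Tool frame: the origin (TCP) lies midway between the tips of the shut fingers; the grasp point (between the pads) lies ctrl.grasp_offset behind it (ctrl.grasp_offset is the distance from the TCP to the grasp point, in mm); z points along the fingers, y is the line along which they close (so a half turn about z gives the same grasp; the last joint's range is limited). The gripper opens to 94 mm and grips with 3 to 60 N. Pads are 16 mm wide; open, the fingers measure 119 mm over their backs; the gripper's body (75 mm by 177 mm) begins 78 mm behind the grasp point.
Start: joints at [1.246, 0.417, -0.01, 1.614, 0.005, 1.111, -0.053], TCP at [174.997, -599.979, 205.425] pointing down, gripper open.
Joint ranges: [-2.81, 2.81], [-0.39, 2.02], [-1.27, 1.25], [0.06, 2.57], [-1.19, 4.33], [0.19, 2], [-2.82, 2.82]. Speed limits (rad/s): [1.89, 1.89, 2.39, 2.39, 3.01, 3.01, 3.01].

INTERFACE

Orientations are given as a 3x3 rotation matrix whose columns are the frame's x, y, z axes.
In Python, from plant import ctrl, claw, telemetry, viewer gives the robot as it stands. Calls block until the motion is done:
- ctrl.move_ptp(position, orientation): joint-space move of the TCP to a pose.
- ctrl.servo_line(position, rate=150, rotation=None): straight line of the TCP; rotation=None keeps the orientation; rate is the mean speed in mm/s.
- ctrl.set_joints(angles): joint-space move.
- claw.open_gripper() and claw.gripper_close(squeeze=None): open the fingers fully, or close them until they stop; squeeze is the grip in N (None keeps the last).
- ctrl.pause(seconds).
- ctrl.inverse_kinematics(position, orientation): joint angles nearest the present ones, or None.
- telemetry.state(): the state.
- viewer.capture(name): name is "scene" or "side" or "wrist"; returns (picture, depth): 480x640x3 uint8, red, green, blue; 480x640 float32, mm along the optical axis (not along the pixel's ray), 0 where there is no reading.
- viewer.camera_info(name): a dict with "fx", "fy", "cx", "cy" (pixels), "D" ([k1, k2, p1, p2, k3] as OpenCV has them; the pictures are not rectified), "world_to_cam" (4x4, takes a point from world to camera coordinates); the wrist camera has in their place "tool_from_camera" (4x4, takes a point from camera to tool coordinates, whose origin is the TCP and whose axes are the flange's). Camera axes: x right, y down, z forward; pixel columns grow to the right and rows downward; lengths in mm; the calibration is good to about 2 mm. A picture is of the moment at which its call begins: read the wrist's pose just before it. camera_info takes no time and is no camera call.
A pose or a line that the arm cannot do raises ctrl.MotionError and nothing moves.
- ctrl.sign_off(): hands the job in; it is judged then, once.
The state is a dict: "time": time; "joints": joint angles; "dq": joint speeds; "tau": joint torques, N m; "eef_pos": TCP position; "tool_rot": TCP orientation; "force": force on the tool from outside, world axes, zero at the start; "moment": the same for the moment, N m; "finger_gap": finger opening in mm; "gripper_force": force on a finger pad.
Only numpy, scipy, OpenCV 4.12 (cv2) and the standard library are available. Lean on these libraries where they do the work, as an engineer would, in place of code of your own. Each camera call takes 0.05 s, during which the arm holds its last target. There are 200 camera calls.

## Working session

There is one attempt and no reset: what is moved stays moved. The work goes in short steps, each a Python script; the robot and the scene stay as the last script left them, time stands still between calls to the robot, and variables do not carry over. Pictures are saved under pics/ and viewed, at most 10 in all, crops included, and the job is handed in when it is done.

```bash
mkdir -p pics; ls
python3 - <<'E'
from plant import ctrl, claw, telemetry, viewer
import numpy as np, cv2
ims=[]
for n in ("scene","side"):
    p,d=viewer.capture(n); np.savez(f"pics/{n}0.npz",p=p,d=d); cv2.imwrite(f"pics/{n}0.png",p[:,:,::-1])
    i=viewer.camera_info(n); print(n,{k:np.round(v,4).tolist() for k,v in i.items()})
print(np.round(viewer.camera_info("wrist")["tool_from_camera"],3).tolist(), ctrl.grasp_offset)
s=telemetry.state(); print({k:np.round(v,3).tolist() for k,v in s.items()})
E
```

```text
pics
scene {'fx': 457.8209, 'fy': 457.8209, 'cx': 319.7158, 'cy': 251.252, 'D': [-0.0538, 0.0, 0.0, 0.0, 0.0], 'world_to_cam': [[-0.3329, 0.943, -0.0068, 176.348], [0.6754, 0.2334, -0.6995, -332.4599], [-0.658, -0.2374, -0.7146, 1728.259], [0.0, 0.0, 0.0, 1.0]]}
side {'fx': 567.4843, 'fy': 567.4843, 'cx': 318.6043, 'cy': 246.3299, 'D': [-0.1617, 0.0, 0.0, 0.0, 0.0], 'world_to_cam': [[-0.9157, -0.4014, 0.0193, 507.6127], [-0.2111, 0.4396, -0.8731, 149.7057], [0.342, -0.8035, -0.4872, 1093.1048], [0.0, 0.0, 0.0, 1.0]]}
[[0.001, -0.969, -0.246, 70.773], [1.0, 0.001, 0.001, -0.573], [-0.0, -0.246, 0.969, -178.767], [0.0, 0.0, 0.0, 1.0]] 18.8
{'time': 0.1, 'joints': [1.246, 0.418, -0.01, 1.614, 0.005, 1.111, -0.053], 'dq': [-0.001, -0.002, -0.002, -0.002, -0.001, 0.001, 0.001], 'tau': [0.001, -85.259, 0.64, -42.67, -0.049, 0.016, 0.0], 'eef_pos': [174.884, -599.678, 204.881], 'tool_rot': [[0.96, 0.28, -0.0], [0.28, -0.96, 0.001], [-0.0, -0.001, -1.0]], 'force': [-0.56, -0.077, -0.671], 'moment': [0.004, -0.039, 0.038], 'gripper_force': 0.0, 'finger_gap': 94.261}
```

View pics/scene0.png

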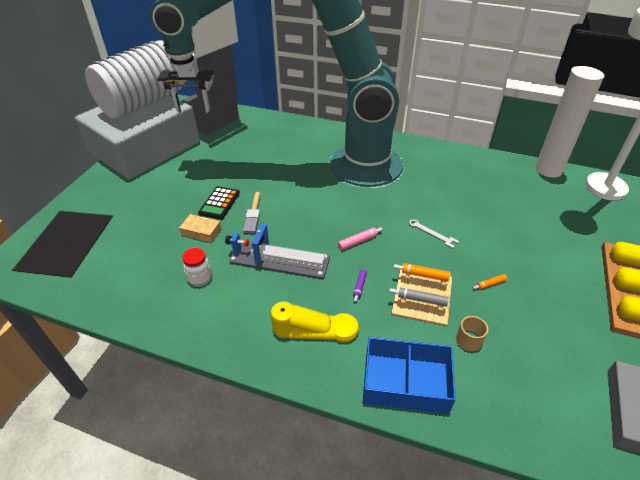

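View pics/side0.png

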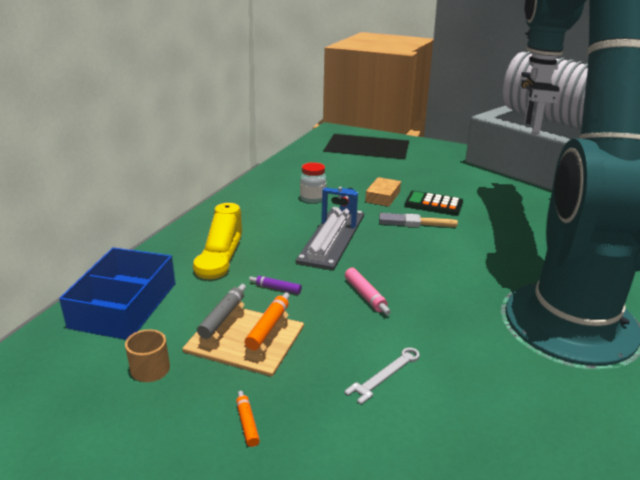

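The scene view shows the orange roller in the rack at about (425,272), with its nose at (397,267) and the grey one at (420,297). The jig has its stop at (233,242), bridge at (260,245) and rear end at (328,262). In the side view the rack is near (245,335) and the jig near (330,237). Next I get coarse positions from depth.

```bash
cat > h.py <<'E'
from plant import ctrl, claw, telemetry, viewer
import numpy as np, cv2
def pose():
    s=telemetry.state(); T=np.eye(4); T[:3,:3]=s["tool_rot"]; T[:3,3]=s["eef_pos"]; return T
def grab(n):
    """picture, depth, camera info, cam->world"""
    i=viewer.camera_info(n)
    T=pose()@np.array(i["tool_from_camera"]) if n=="wrist" else np.linalg.inv(i["world_to_cam"])
    p,d=viewer.capture(n); return p,d,i,T
def cloud(p,d,i,T):
    """world xyz of every pixel (480x640x3), nan without depth"""
    K=np.array([[i["fx"],0,i["cx"]],[0,i["fy"],i["cy"]],[0,0,1.]])
    u,v=np.meshgrid(np.arange(640.),np.arange(480.))
    n=cv2.undistortPoints(np.stack([u,v],-1).reshape(-1,1,2),K,np.array(i["D"])).reshape(480,640,2)
    z=np.where(d>0,d,np.nan)[...,None]
    return np.concatenate([n*z,z],-1)@T[:3,:3].T+T[:3,3]
def down(yaw):
    """tool pointing down, tool x at angle yaw in world"""
    c,s=np.cos(yaw),np.sin(yaw); return np.array([[c,s,0],[s,-c,0],[0,0,-1.]])
def axis2(P):
    """centre & main direction in xy"""
    P=P[:,:2]; m=P.mean(0); return m,np.linalg.svd(P-m,full_matrices=False)[2][0]
E
python3 - <<'E'
from h import *
for n in ("scene","side"):
    f=np.load(f"pics/{n}0.npz"); i=viewer.camera_info(n)
    X=cloud(f["p"],f["d"],i,np.linalg.inv(i["world_to_cam"])); h=cv2.cvtColor(f["p"],cv2.COLOR_RGB2HSV)
    pts={"scene":dict(oN=(398,267),oB=(447,274),gN=(393,292),gB=(445,300),jigrear=(326,258),jmid=(295,255),bridge=(259,232),tip=(246,243),last=(320,322),pot=(195,255),cork=(200,228),purple=(360,285),pink=(360,238),table=(400,400)),
     "side":dict(oN=(287,299),oB=(252,345),gN=(240,290),bridge=(340,190),vrear=(315,253),table=(250,450))}[n]
    for k,(u,v) in pts.items(): print(n,k,np.round(X[v,u]))
E
```

```text
scene oN [530. 234.  52.]
scene oB [518. 369.  58.]
scene gN [623. 242.  51.]
scene gB [611. 378.  58.]
scene jigrear [526.  19.  10.]
scene jmid [570. -63.  38.]
scene bridge [ 579. -166.  107.]
scene tip [ 587. -210.   57.]
scene last [778.  89.  49.]
scene pot [ 707. -306.   90.]
scene cork [ 549. -394.   28.]
scene purple [603. 146.  20.]
scene pink [421.  94.  21.]
scene table [913. 327.  36.]
side oN [520. 229.  48.]
side oB [514. 373.  45.]
side gN [606. 255.  59.]
side bridge [ 572. -164.  107.]
side vrear [555.  20.  30.]
side table [428. 538.  -1.]
```

Run:
```python
from h import *
for y in (-83,97):
    for q in ((575,-80,330),(525,305,330),(525,305,45),(560,-20,50)):
        j=ctrl.inverse_kinematics(list(map(float,q)),down(np.radians(y))); print(y,q,None if j is None else np.round(j,2))
y=np.radians(-83)
for k,q in (("jig",(575.,-110.,330.)),("rack",(540.,280.,300.))):
    if ctrl.inverse_kinematics(list(q),down(y)) is None: y+=np.pi
    ctrl.move_ptp(list(q),down(y)); ctrl.pause(.3)
    p,d,i,T=grab("wrist"); np.savez(f"pics/w{k}.npz",p=p,d=d,T=T); cv2.imwrite(f"pics/w{k}.png",p[:,:,::-1])
    print(k,y,telemetry.state()["time"],telemetry.state()["force"])
```

```text
-83 (575, -80, 330) [-0.72  0.4   1.09  1.59 -0.36  1.37 -2.61]
-83 (525, 305, 330) [ 0.17  0.49 -1.08  1.47  0.43  1.44  2.35]
-83 (525, 305, 45) [ 0.17  0.88 -1.09  1.75  0.88  1.09  2.03]
-83 (560, -20, 50) [-0.79  0.81  1.08  1.92 -0.88  0.98 -2.31]
97 (575, -80, 330) [ 0.62  0.31 -0.68  1.54  0.2   1.36  0.04]
97 (525, 305, 330) [ 0.24  0.57 -1.24  1.47  0.54  1.49 -0.87]
97 (525, 305, 45) [ 0.09  0.8  -0.95  1.75  0.76  1.   -1.03]
97 (560, -20, 50) [ 0.48  0.59 -0.64  1.88  0.47  0.83 -0.28]
jig -1.4486232791552935 3.1167 [ 0.7626885  -0.10654602  0.08346146]
rack -1.4486232791552935 7.7083 [ 0.15615016  0.31750996 -0.06014373]
```

View pics/wjig.png

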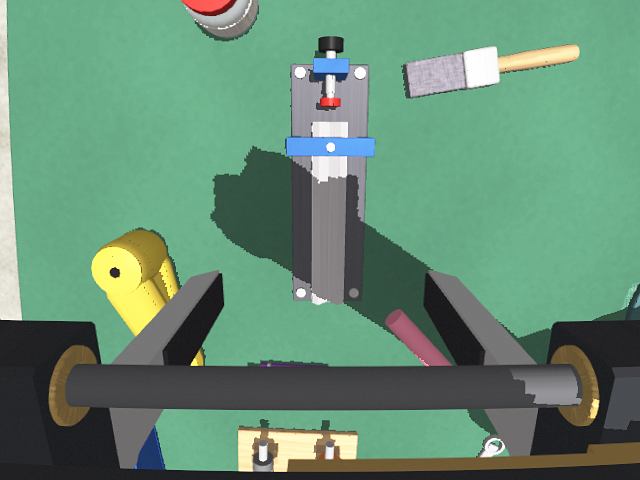

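View pics/wrack.png

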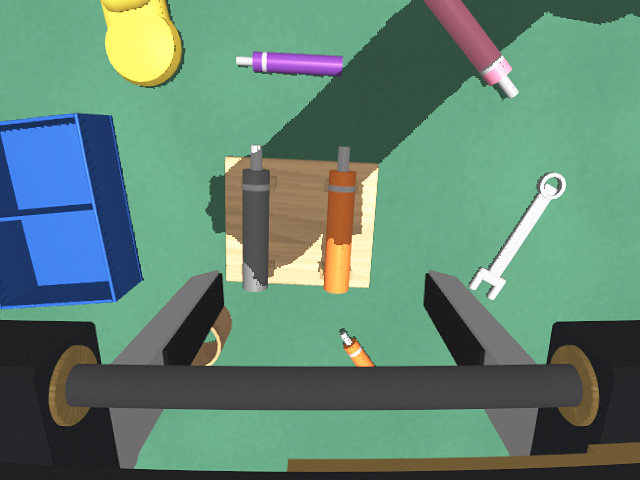

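The wrist view of the jig shows the base from (292,65) to (367,302), the bridge at (330,147), the red tip at (330,103), and the groove open from y=180 to 300. In the rack view the orange roller runs from its rear at (337,290) to its nose tip at (344,148), with the grey one at (256,220). Now I fit both precisely.

Run:
```python
from h import *
from scipy.optimize import least_squares
def load(k):
    f=np.load(f"pics/w{k}.npz"); return f["p"],cloud(f["p"],f["d"],viewer.camera_info("wrist"),f["T"])
def rect(P):
    (c,s,a)=cv2.minAreaRect(P[:,:2].astype(np.float32)); b=cv2.boxPoints((c,s,a)); e=[b[1]-b[0],b[2]-b[1]]; e=max(e,key=np.linalg.norm); return np.round(c,1),np.round(s,1),np.degrees(np.arctan2(e[1],e[0]))
p,X=load("jig"); hsv=cv2.cvtColor(p,cv2.COLOR_RGB2HSV)
print("table z",np.nanmedian(X[200:250,440:520,2]))
m=np.zeros((480,640),bool); m[55:312,280:385]=True
z=X[...,2]
br=m&(z>95)&(hsv[...,0]>95)&(hsv[...,0]<125); br[:130]=False
print("bridge",rect(X[br]),np.median(z[br]))
green=(hsv[...,0]>60)&(hsv[...,0]<90)&(hsv[...,1]>90)
ba=m&(z>7)&(z<16)&~green; print("base",rect(X[ba]),np.median(z[ba]))
bl=m&(z>44)&(z<50)&(np.arange(480)[:,None]>165); print("edges",rect(X[bl]),bl.sum())
red=m&((hsv[...,0]<8)|(hsv[...,0]>172))&(hsv[...,1]>120)&(z>40); print("red",X[red].min(0),X[red].max(0))
p,X=load("rack"); hsv=cv2.cvtColor(p,cv2.COLOR_RGB2HSV); z=X[...,2]
for nm,(u0,u1) in dict(orange=(320,365),grey=(238,275)).items():
    m=np.zeros((480,640),bool); m[195:285,u0:u1]=True
    m&=(z>52)&(z<75); P=X[m]; c0,_=axis2(P)
    def res(q):  # axis: point (c0+q0 along world x), yaw, z ; axis mostly along y
        d=np.array([np.cos(q[1]),np.sin(q[1]),0]); v=P-np.array([c0[0]+q[0],c0[1],q[2]]); return np.linalg.norm(v-np.outer(v@d,d),axis=1)-14
    r=least_squares(res,[0,-1.48,50],loss="soft_l1"); q=r.x; d=np.array([np.cos(q[1]),np.sin(q[1])]); c=np.array([c0[0]+q[0],c0[1]])
    m=np.zeros((480,640),bool); m[135:300,u0:u1]=True; m&=(z>40)&(z<75); V=X[m]; s=(V[:,:2]-c)@d; n=np.abs((V[:,:2]-c)@[-d[1],d[0]])
    print(nm,"yaw",np.degrees(q[1]),"z",q[2],"rms",np.sqrt(np.mean(r.fun**2)),"s range",np.percentile(s[n<8],[0,.3,99.7,100]))
    lo,hi=s[n<5].min(),s[n<5].max(); print(" origin from rear",c+d*(lo+65),"from tip",c+d*(hi-90))
```

```text
table z -0.6885841539654507
bridge (array([ 575. , -167.5]), array([86. , 17.5]), np.float32(6.3552933)) 102.58350396959796
base (array([ 568.8, -113.2]), array([ 90.3, 290. ]), np.float32(-83.497795)) 11.476942550435183
edges (array([563.6, -61.7]), array([ 31.9, 166.7]), np.float32(-83.4834)) 1159
red [ 569.36604123 -216.80349265   48.66941849] [ 591.00909545 -207.24143839   68.00677324]
orange yaw -85.74509271982343 z 49.32209268042699 rms 0.667283777520048 s range [-58.80025361 -58.42533191  95.36297316  95.5513616 ]
 origin from rear [518.81880655 310.9477062 ] from tip [518.77070035 311.59430394]
grey yaw -85.68450578729464 z 49.45942546628943 rms 0.6526217694333122 s range [-58.042158   -57.47466822  96.24097729  96.7145395 ]
 origin from rear [608.47858032 320.5865584 ] from tip [608.44347859 321.05171403]
```

```bash
cat >> h.py <<'E'
JY=np.radians(-83.55); JD=np.array([np.cos(JY),np.sin(JY),0]); JO=np.array([568.2,-108.05,0])
def jig(x,z): return list(JO+JD*x+[0,0,z])
def st(tag):
    s=telemetry.state(); print(tag,"t%.2f"%s["time"],"pos",np.round(s["eef_pos"],1),"F",np.round(s["force"],2),"gap %.1f grip %.1f"%(s["finger_gap"],s["gripper_force"]),flush=True)
E
python3 - <<'E'
from h import *
R=down(np.radians(180-85.72)); c=[518.8,311.3]
ctrl.move_ptp(c+[130.],R); st("above")
ctrl.servo_line(c+[45.],120); st("at")
claw.gripper_close(20); ctrl.pause(.2); st("gripped")
ctrl.servo_line(c+[75.],60); ctrl.servo_line(c+[170.],200); ctrl.pause(.2); st("lifted")
p,d,i,T=grab("side"); cv2.imwrite("pics/lift.png",p[:,:,::-1])
RJ=down(JY+np.pi)
print(ctrl.inverse_kinematics(jig(-55,170.),RJ))
E
```

```text
above t10.12 pos [518.7 311.1 129.7] F [ 0.6   0.49 -0.52] gap 93.7 grip 0.0
at t10.98 pos [519.2 311.3  45.6] F [ 0.52 -0.28  1.05] gap 93.8 grip 0.0
gripped t12.22 pos [519.3 311.3  45.2] F [ 5.09 -0.33 -0.9 ] gap 27.3 grip 20.0
lifted t13.69 pos [518.3 311.  168.8] F [ 0.95 -0.15 -3.74] gap 27.3 grip 20.0
[-0.76579438  0.58424302  1.10713094  1.82817882 -0.58560271  1.10304562
  0.66812095]
```

View pics/lift.png

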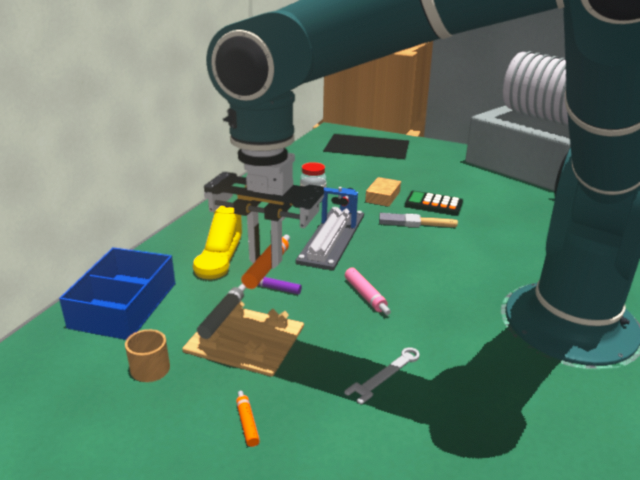

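The side view shows the orange roller gripped and level at about (265,260), with the grey one still in the rack. Next I carry it to the jig.

Run:
```python
from h import *
RJ=down(JY+np.pi)
try: ctrl.servo_line(jig(-55,170.),220,rotation=RJ)
except ctrl.MotionError as e:
    print("line failed",e); ctrl.move_ptp(jig(-55,170.),RJ)
ctrl.servo_line(jig(-55,65.),120); ctrl.pause(.2); st("low")
f0=np.array(telemetry.state()["force"])[2]
for z in (56.,53.,51.5,50.5,50.,49.5):
    ctrl.servo_line(jig(-55,z),20); st(z)
    if telemetry.state()["force"][2]-f0>4: break
claw.open_gripper(); ctrl.pause(.1); st("open")
ctrl.servo_line(jig(-55,120.),150); st("up")
p,d,i,T=grab("wrist"); np.savez("pics/laid.npz",p=p,d=d,T=T); cv2.imwrite("pics/laid.png",p[:,:,::-1])
```

```text
low t16.78 pos [562.3 -53.3  65.5] F [-0.94 -0.69 -2.15] gap 27.9 grip 20.0
56.0 t17.38 pos [562.  -53.5  56. ] F [-0.61 -0.09 -1.67] gap 27.7 grip 20.0
53.0 t17.68 pos [561.9 -53.4  52.9] F [-0.13  0.1  -2.01] gap 27.6 grip 20.0
51.5 t17.93 pos [562.  -53.4  51.4] F [ 0.47 -0.95 -2.61] gap 26.8 grip 20.0
50.5 t18.18 pos [562.2 -53.4  50.6] F [ 1.25 -0.13 -2.42] gap 27.5 grip 20.0
50.0 t18.43 pos [562.4 -53.4  50.3] F [2.78 1.72 2.8 ] gap 27.4 grip 20.0
open t19.64 pos [562.  -53.4  50. ] F [ 0.38 -0.31  0.71] gap 94.0 grip 0.0
up t20.26 pos [561.8 -53.  119.4] F [-0.31  0.79 -0.65] gap 94.0 grip 0.0
```

View pics/laid.png

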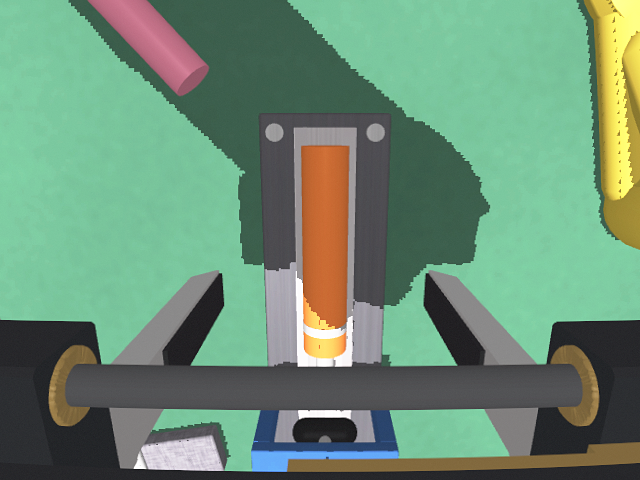

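The wrist view shows the roller lying straight in the groove. Its rear end is at (325,147), its nose is at about (325,360) and still short of the keeper at (325,430), and the fingers are clear. Next I close the fingers, go behind it and push under force watch.

```bash
cat > push.py <<'E'
from h import *
def along(): return float((np.array(telemetry.state()["eef_pos"])-JO)@JD)
def push(n=8):
    f=[]
    for _ in range(n): f.append(-np.array(telemetry.state()["force"])@JD); ctrl.pause(.015)
    return float(np.mean(f))
E
python3 - <<'E'
from push import *
f=np.load("pics/laid.npz"); X=cloud(f["p"],f["d"],viewer.camera_info("wrist"),f["T"]); h=cv2.cvtColor(f["p"],cv2.COLOR_RGB2HSV)
m=(h[...,0]<20)&(h[...,1]>150)&(X[...,2]>55)&(X[...,2]<75); m[:,:290]=False; m[:,360:]=False; m[:130]=False
V=(X[m]-JO); rear=(V@JD).min(); print("rear x",rear,"front",(V@JD).max(),"y mean",np.median(V@[-JD[1],JD[0],0]))
claw.gripper_close(5)
ctrl.servo_line(jig(-147,110.),200); ctrl.servo_line(jig(-147,51.),120); ctrl.pause(.15); b=push(); st("behind"); print("base",b)
x=-147
while x<-90:
    x+=3; ctrl.servo_line(jig(x,51.),25); F=push(2)-b; print("%.0f %.1f %.1f"%(x,along(),F),end=" | ",flush=True)
    if F>14: print("STOP");break
    if x==-129 or x==-120: pass
st("end"); np.save("b.npy",b)
E
```

```text
rear x -119.25638868990177 front 10.037614805703972 y mean 0.4151165655771936
behind t23.27 pos [552.   38.2  51.5] F [-0.27 -0.16 -0.53] gap 0.3 grip 0.0
base 0.13441878963282808
-144 -143.9 -0.1 | -141 -140.9 -0.1 | -138 -137.9 0.0 | -135 -134.9 0.3 | -132 -131.9 0.2 | -129 -128.9 -0.2 | -126 -125.8 0.1 | -123 -122.9 0.9 | -120 -119.9 0.7 | -117 -116.9 0.9 | -114 -113.8 0.1 | -111 -110.8 1.2 | -108 -107.8 1.4 | -105 -104.9 0.8 | -102 -101.8 1.8 | -99 -98.8 1.1 | -96 -95.8 1.6 | -93 -92.8 0.4 | -90 -89.8 1.4 | end t28.97 pos [558.1 -18.8  51. ] F [0.25 1.53 0.41] gap 0.5 grip 0.6
```

Run:
```python
from push import *
b=float(np.load("b.npy")); x=-90.; D=[]; n=0
def step(dx,k,r=15):
    global x
    x+=dx; ctrl.servo_line(jig(x,51.),r); F=push(k)-b; print("%.1f:%.1f"%(along(),F),end=" ",flush=True); return F
while x<-69.1:
    F=step(1.5,3)
    if x>-79: D.append(F)
    if F>18: print("HIGH"); break
d=np.median(D); print("\ndrag",d,telemetry.state()["time"])
while F<=18 and x<-40 and telemetry.state()["time"]<48:
    F=step(.25 if F-d>2.2 else .5,5,10)
    if F-d<1 and len(D)<16: D.append(F); d=np.median(D)
    if F-d>6: break
print("\nhold",d)
for _ in range(4): print("%.1f"%(push(8)-b-d),end=" ")
st("held")
```

```text
-88.5:2.4 -86.9:1.7 -85.3:1.4 -84.0:2.9 -83.3:7.7 -82.8:12.9 -81.5:13.9 -79.7:12.9 -78.0:11.2 -76.5:11.4 -75.0:11.0 -73.5:11.3 -72.0:11.6 -70.5:10.9 
drag 11.252789026882429 33.1667
-70.2:12.2 -69.7:12.7 -69.3:12.6 -68.8:12.8 -68.3:12.6 -67.7:12.8 -67.2:12.9 -66.7:12.3 -66.2:12.8 -65.8:12.8 -65.3:12.8 -64.8:12.9 -64.3:12.5 -63.8:13.0 -63.3:13.2 -62.9:14.1 -62.8:14.5 -62.7:15.3 -62.5:15.4 -62.3:16.0 -62.1:16.0 -61.9:16.7 -61.7:16.4 -61.5:17.2 -61.3:17.5 
hold 11.36898188435431
5.6 5.7 5.6 6.0 held t42.03 pos [561.3 -47.1  50.9] F [-5.15 16.92 10.27] gap 0.5 grip 8.7
```

Run:
```python
from push import *
b=float(np.load("b.npy")); x=along()+.5; F=17.3   # command leads by load compliance
while telemetry.state()["time"]<50.5:
    ctrl.servo_line(jig(x,51.),10); F=push(5)-b; print("%.2f>%.2f:%.1f"%(x,along(),F),end=" ",flush=True)
    if F>20.5: break
    x+=.3
print()
for _ in range(4): print("%.1f"%(push(8)-b),end=" ")
st("held")
```

```text
-60.81>-61.39:7.2 -60.51>-61.38:8.6 -60.21>-61.38:10.4 -59.91>-61.33:11.9 -59.61>-61.31:13.2 -59.31>-61.30:14.8 -59.01>-61.16:16.3 -58.71>-61.03:17.2 -58.41>-60.78:17.4 -58.11>-60.54:17.7 -57.81>-60.30:18.1 -57.51>-60.07:18.4 -57.21>-60.02:19.8 -56.91>-60.00:21.8 
21.3 21.2 21.5 21.5 held t47.34 pos [561.5 -48.4  50.9] F [-7.05 21.22 12.67] gap 0.7 grip 10.8
```

The force shows solid contact at TCP x = −60.0 (+2 N with no motion). One small step more for margin, hold, then back off gently.

Run:
```python
from push import *
b=float(np.load("b.npy"))
ctrl.servo_line(jig(-56.6,51.),10); 
for _ in range(4): print("%.1f"%(push(8)-b),end=" ")
print(along())
ctrl.servo_line(jig(-63.,51.),15); ctrl.servo_line(jig(-75.,51.),60); st("back")
ctrl.servo_line(jig(-75.,110.),150); st("up")
p,d,i,T=grab("side"); cv2.imwrite("pics/end.png",cv2.resize(p[170:290,250:410,::-1],(800,600)))
p,d,i,T=grab("scene"); X=cloud(p,d,i,T); h=cv2.cvtColor(p,cv2.COLOR_RGB2HSV)
V=X-JO; s=V@JD; n=V@[-JD[1],JD[0],0]; m=(h[...,0]<20)&(h[...,1]>150)&(abs(n)<16)&(s>-140)&(s<45)&(X[...,2]>45)&(X[...,2]<80)
print("rear x",np.percentile(s[m],[0,2]),m.sum())
```

```text
23.1 23.1 22.9 23.1 -59.96612705205277
back t49.05 pos [559.8 -32.9  51. ] F [-0.6   0.2  -0.55] gap 0.5 grip 0.0
up t49.59 pos [559.6 -33.2 109.6] F [-0.17  0.79 -0.24] gap 0.3 grip 0.0
rear x [-50.3461156 -49.7533356] 168
```

View pics/end.png

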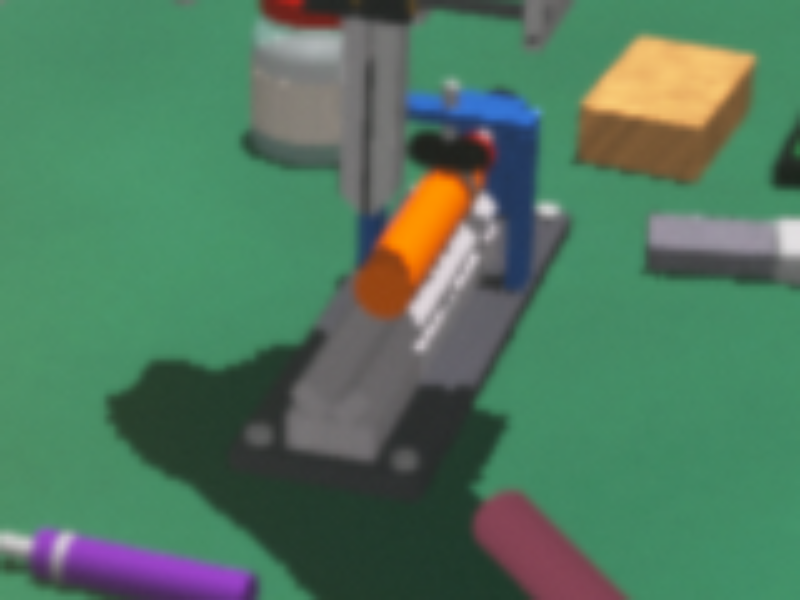

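The crop shows the roller seated in the groove under the keeper. Its rear is at about (385,290), its front is at the red tip near (485,150), and the fingers are clear. The measured rear at jig x ≈ −50 puts the nose tip at about 104 mm, on the pressed stop.

```bash
python3 -c "
from h import *
print(ctrl.sign_off())"
```

```text
the job is handed in; nothing more can be done
None
```

I laid the orange roller in the V-groove, pushed it past the keeper until the stop tip went solid, held it there for over half a second and backed the fingers off. I handed the job in at about 50 s, but sign-off returned no verdict; by my estimate the press on the stop stayed under the 18 N limit.

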